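Point out a drive swap at the repair bench

ROBOT

A 6-joint arm with a two-finger parallel gripper is mounted at the origin on the work surface. World frame = base frame: x ahead of the robot, y to its left, z up, the work surface at z = 0. Lengths are in m, angles in rad, forces in N, time in s.
With the tool pointing down it reaches from about 0.3 to 0.75 m from the base axis. Payload 8.5 kg.
Tool frame: the origin (TCP) lies at the very end of the fingers, on their centre line; the grasp point (between the pads) lies 19 mm behind it; z points along the fingers, y is the line along which they close (so a half turn about z gives the same grasp; the last joint's range is limited). The gripper opens to 88 mm and grips with 3 to 60 N. Pads are 18 mm wide; open, the fingers measure 123 mm over their backs; the gripper's body (75 mm by 187 mm) begins 45 mm behind the grasp point.
Start: joints at [-0.215, 0.381, 1.297, -0, 1.464, -0.215], TCP at [0.55, 0, 0.239] pointing down, gripper open.
Joint ranges: [-3.11, 3.11], [-0.89, 2.33], [0.22, 2.48], [-1.42, 4.56], [0.17, 2.85], [-2.88, 2.88]. Speed limits (rad/s): [2.39, 2.39, 3.14, 3.14, 3.14, 3.14].

INTERFACE

Orientations are given as a 3x3 rotation matrix whose columns are the frame's x, y, z axes.
In Python, from rig import * gives the robot as it stands.
- The arm moves only by the shell command python3 -m jog 'ROWS' [FORCE]. ROWS is JSON, a list of rows, each an object with "translation": the shift along the tool's x, y, z in m, a list of three; "roll": the turn about the tool's z in degrees; "gripper": the finger opening in m, from 0 to 0.0881. A call has 1 to 5 rows; each row shifts and turns the commanded pose from where the row before left it, along the tool's axes as they then stand; what a row does not reach is not made up. A row lasts 1/8 s, in which the tool goes at most 62.5 mm and 10.7 degrees, less where a joint would pass 70% of its speed; a pose out of reach is approached as far as the arm can. A call is refused whole if a number of a shift passes 0.0625 or a number of a turn 10.7, either way. A call with a gripper value outside its range is refused whole. The fingers move at their own pace and stop on an object; FORCE is the grip in N (left out, the last holds). Time passes only in rows, so rows that do not move let the fingers close. It gives the time, the measured TCP pose, the force, the opening and the grip force at its end, in the units of the state.
- state(): the state, without advancing time (a new reading comes with each control period).
- camera(name): name is "scene" or "side" or "wrist"; returns the picture (384x512x3 uint8, red, green, blue); there is no depth.
- camera_info(name): a dict with "fx", "fy", "cx", "cy" (pixels), "D" ([k1, k2, p1, p2, k3] as OpenCV has them; the pictures are not rectified), "world_to_cam" (4x4, takes a point from world to camera coordinates). Camera axes: x right, y up, looking along -z (the intrinsics and any distortion apply to the point x, -y, -z); pixel columns grow to the right and rows downward; lengths in m; the calibration is good to about 2 mm. A picture is of the moment at which its call begins: read the wrist's pose just before it. camera_info takes no time and is no camera call; for the wrist camera it gives the pose at the moment of the call.
- finish_job(): hands the job in; it is judged then, once.
The state is a dict: "time_s": time; "joint_pos": joint angles; "qvel": joint speeds; "joint_efforts": joint torques, N m; "eef_pos": TCP position; "ee_rot": TCP orientation; "ft_force": force on the tool from outside, world axes, zero at the start; "wrist_torque": the same for the moment, N m; "finger_gap": opening from 0.0 (shut) to 1.0 (fully open); "grip_force": force on a finger pad.
Only numpy, scipy, OpenCV 4.12 (cv2) and the standard library are available. Lean on these libraries where they do the work, as an engineer would, in place of code of your own. Each camera call takes 0.05 s, during which the arm holds its last target. There are 200 camera calls.

TASK

Show the apprentice how to swap the drive in the opened laptop: point first at the old solid-state drive inside the laptop, then at the handle of the red screwdriver that undoes its screw, and last at the matching replacement drive in the white parts tray. Each time bring the fingertips straight down to one or two centimetres above the middle of it and keep still there for a good two seconds, and lift the hand well clear in between so that nothing else is singled out. These are bare electronics, so touch and move nothing at all, and finish still pointing at the replacement drive.

Things in the scene. Friction and masses are not known exactly. Their poses are not given: they have to be found in the camera images.
- laptop_ssd (a point): Old drive in the opened laptop: blue card 80 x 22 mm with black chips. The point is the middle of its top face, 15 mm above the bench; the 80 mm side runs along y, z is up. The laptop (212 mm along x, 305 mm along y, silver, upside down, cover off) is fixed, its rim 18.5 mm high; its centre is 28 mm to -x, 22 mm to +y of the point. It may be on either side of the blue mat, turned up to 0.25 rad.
- driver_handle (a point): Loose precision screwdriver lying on the blue mat, 149 mm long, red round handle 14 mm thick and 97 mm long with a steel end cap, thin steel shaft to +x. The point is on top of the handle, half-way along it, 18 mm above the bench. Its x axis runs along the tool, z is up. It lies in any of three places side by side on the mat, 42 mm apart.
- spare_ssd_top (a point): Loose replacement drive, just like the old one: blue card 80 x 22 mm, 3 mm thick, black chips, lying flat in one of the four compartments of the white tray. The point is the middle of its top face, 6 mm above the bench; x runs along the 80 mm side, z is up. The tray (220 x 170 mm) is fixed, its walls are 22 mm high above the bench.
- laptop_memory (a point): Not to be pointed at. Memory module in the laptop, green card 68 x 30 mm with four black chips, beside the old drive. The point is the middle of its top face; y runs along the 68 mm side.
- spare_memory_top (a point): Not to be pointed at. Loose spare memory module in another tray compartment, green card 68 x 30 x 3 mm with four black chips. The point is the middle of its top face; x along the 68 mm side.
- spare_wifi_top (a point): Not to be pointed at. Loose spare wireless card in another tray compartment, green card 30 x 22 x 3 mm with a bright metal shield. The point is the middle of its top face; x along the 30 mm side.
- spare_fan_top (a point): Not to be pointed at. Loose spare fan in another tray compartment, black square 62 x 62 x 7 mm. The point is the middle of its top face.
- tweezers_mid (a point): Not to be pointed at. Loose steel tweezers on the blue mat, 128 x 13 x 6 mm, along x. The point is on top at the middle.
- spudger_mid (a point): Not to be pointed at. Loose black plastic prying stick on the blue mat, 144 x 12 x 6 mm, along x. The point is on top at the middle.
There are look-alikes about, which are no part of the job. Leave any orange look-alike of the part that bears spare_ssd_top alone.

How it is judged:
On the way, in this order (a step that is already met when the one before it is completed fails the run):
1. the fingertips dwell just above the old drive in the laptop (x of the grasp point in the frame of laptop_ssd between -0.016 and 0.016 m and y of the grasp point in the frame of laptop_ssd between -0.022 and 0.022 m and z of the grasp point in the frame of laptop_ssd between 0.012 and 0.055 m), for 1.5 s.
2. the fingertips dwell just above the handle of the red screwdriver (x of the grasp point in the frame of driver_handle between -0.026 and 0.026 m and y of the grasp point in the frame of driver_handle between -0.016 and 0.016 m and z of the grasp point in the frame of driver_handle between 0.012 and 0.055 m), for 1.5 s.
3. the fingertips dwell just above the replacement drive in the tray (x of the grasp point in the frame of spare_ssd_top between -0.022 and 0.022 m and y of the grasp point in the frame of spare_ssd_top between -0.016 and 0.016 m and z of the grasp point in the frame of spare_ssd_top between 0.012 and 0.055 m), for 1.5 s.
At the end, for the whole second after the job is handed in: Still pointing at the replacement drive and touching nothing: grasp point (some 19 mm behind the fingertips) within 22 mm along and 16 mm across of its middle and 12 to 55 mm above it; screwdriver and replacement drive within 5 mm of where they started (all of step 3 and distance of each of driver_handle, spare_ssd_top from where it was at the start of the episode below 0.005 m).
It fails at once if the robot touches something (contact force between any of the fingers, the arm and anything else above 0.5 N).
It fails at once if a hand tool or a spare part is moved or lifted by more than 8 mm (distance of any of driver_handle, spare_ssd_top, spare_memory_top, spare_wifi_top, spare_fan_top, tweezers_mid, spudger_mid from where it was at the start of the episode above 0.008 m).
It fails at once if the fingertips come within about 2 cm above the middle of a wrong thing (another spare, the memory, tweezers, spudger) ((x of the grasp point in the frame of laptop_memory between -0.012 and 0.012 m and y of the grasp point in the frame of laptop_memory between -0.01 and 0.01 m and z of the grasp point in the frame of laptop_memory between 0 and 0.04 m) or (x of the grasp point in the frame of spare_memory_top between -0.012 and 0.012 m and y of the grasp point in the frame of spare_memory_top between -0.01 and 0.01 m and z of the grasp point in the frame of spare_memory_top between 0 and 0.04 m) or (x of the grasp point in the frame of spare_wifi_top between -0.012 and 0.012 m and y of the grasp point in the frame of spare_wifi_top between -0.01 and 0.01 m and z of the grasp point in the frame of spare_wifi_top between 0 and 0.04 m) or (x of the grasp point in the frame of spare_fan_top between -0.012 and 0.012 m and y of the grasp point in the frame of spare_fan_top between -0.01 and 0.01 m and z of the grasp point in the frame of spare_fan_top between 0 and 0.04 m) or (x of the grasp point in the frame of tweezers_mid between -0.012 and 0.012 m and y of the grasp point in the frame of tweezers_mid between -0.01 and 0.01 m and z of the grasp point in the frame of tweezers_mid between 0 and 0.04 m) or (x of the grasp point in the frame of spudger_mid between -0.012 and 0.012 m and y of the grasp point in the frame of spudger_mid between -0.01 and 0.01 m and z of the grasp point in the frame of spudger_mid between 0 and 0.04 m)).
It also fails if it takes over 58 s, if anything falls off the work surface, if the arm or the gripper's body presses on something with over 40 N, if the wrist force passes 120 N, or if a joint passes its speed limit or range.

## Working session

There is one attempt and no reset: what is moved stays moved. The work goes in short steps, Python scripts to look and compute and a shell command to move; the robot and the scene stay as the last step left them, time stands still between calls to the robot, and variables do not carry over. Pictures are saved under pics/ and viewed, at most 10 in all, crops included, and the job is handed in when it is done.

```bash
mkdir -p pics; ls
cat > h.py <<'E'
from rig import *
import numpy as np, cv2
def ray(name,uv,z,ci=None):
    ci=ci or camera_info(name)
    K=np.array([[ci['fx'],0,ci['cx']],[0,ci['fy'],ci['cy']],[0,0,1.]])
    p=cv2.undistortPoints(np.array(uv,float).reshape(-1,1,2),K,np.array(ci['D'],float)).reshape(-1,2)
    T=np.linalg.inv(np.array(ci['world_to_cam']))
    d=np.c_[p[:,0],-p[:,1],-np.ones(len(p))]@T[:3,:3].T
    o=T[:3,3]
    return o+d*((z-o[2])/d[:,2])[:,None]
def shot(name,f):
    ci=camera_info(name); im=camera(name); cv2.imwrite(f,cv2.cvtColor(im,cv2.COLOR_RGB2BGR)); return im,ci
E
python3 - <<'E'
from h import *
for n in("scene","side","wrist"):
    im,ci=shot(n,f"pics/{n}0.png"); print(n,np.linalg.inv(np.array(ci['world_to_cam']))[:3].round(2).tolist())
a=[cv2.imread(f"pics/{n}0.png") for n in("scene","side","wrist")]
s=state();print(s['time_s'],s['eef_pos'],s['ee_rot'])
E
```

```text
pics
scene [[-0.47, -0.45, 0.76, 1.31], [0.88, -0.25, 0.4, 0.46], [0.02, 0.86, 0.51, 0.63]]
side [[-0.98, 0.13, -0.13, 0.28], [-0.19, -0.67, 0.72, 0.81], [0.01, 0.73, 0.68, 0.82]]
wrist [[1.0, -0.0, 0.0, 0.55], [0.0, 0.95, 0.31, 0.08], [-0.0, -0.31, 0.95, 0.38]]
0.15 [5.49809808e-01 3.04205825e-05 2.38316724e-01] [[-8.24710645e-06  9.99999507e-01 -9.92538484e-04]
 [ 9.99999980e-01  8.44639736e-06  2.00785072e-04]
 [ 2.00793356e-04 -9.92536808e-04 -9.99999487e-01]]
```

View pics/scene0.png

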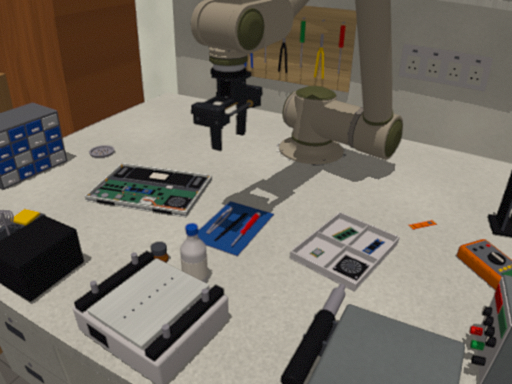

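View pics/side0.png

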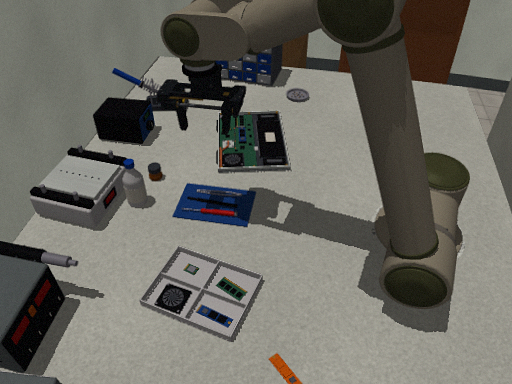

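Scene: the tray's blue drive is at (374,246), with an orange look-alike loose on the bench at (423,224). The red handle is near (247,225) and the laptop is at (150,188). Side: drive (215,315), red handle (218,212), laptop (252,142). I'll enlarge the parts in the side and scene views to choose.

Run:
```python
from h import *
a=cv2.imread("pics/side0.png");b=cv2.imread("pics/scene0.png")
r=lambda i,x,y,w,h,s:cv2.resize(i[y:y+h,x:x+w],None,fx=s,fy=s,interpolation=cv2.INTER_CUBIC)
cv2.imwrite("pics/crop1.png",np.vstack([np.hstack([r(a,205,105,100,75,4),r(b,80,155,100*4//3,75,3)[:225].repeat(1,0) if 0 else cv2.resize(r(b,80,155,140,70,1),(400,300),interpolation=cv2.INTER_CUBIC)]),np.hstack([r(a,170,180,100,50,4)[:200],r(a,140,245,133,67,3)[:200,:399] if 0 else cv2.resize(a[240:340,140:270],(400,200),interpolation=cv2.INTER_CUBIC)])]))
print(ray("side",[(252,142),(243,135)],.015),ray("side",[(215,212)],.018),ray("side",[(215,315)],.006),ray("scene",[(374,246)],.006),ray("scene",[(150,188)],.015))
```

```text
[[ 0.48900336 -0.2746772   0.015     ]
 [ 0.52443964 -0.30642534  0.015     ]] [[0.52359489 0.04929533 0.018     ]] [[0.44997234 0.3384439  0.006     ]] [[0.45000239 0.34157492 0.006     ]] [[ 0.50826172 -0.29139272  0.015     ]]
```

View pics/crop1.png

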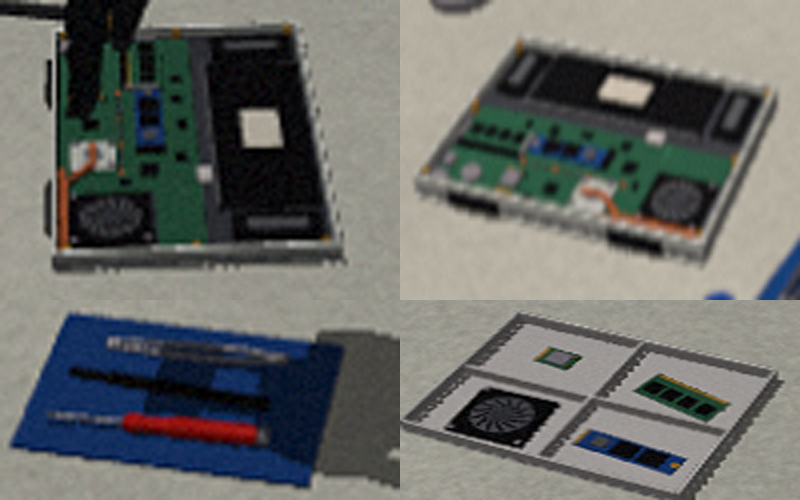

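View pics/wrist0.png

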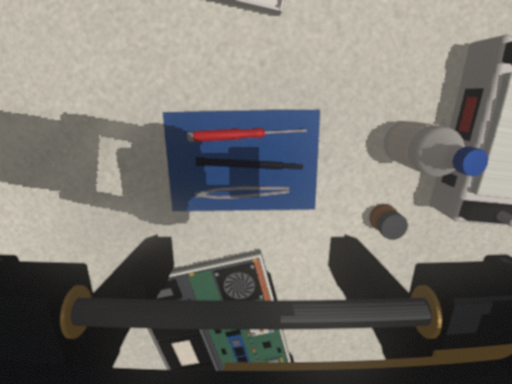

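The crop shows these candidates:
- Old drive: the blue card with black chips in the laptop, side ≈(242,134). The green memory beside it is at (241,121).
- Screwdriver: the red handle at side ≈(218,212). The spudger and tweezers lie beyond it.
- Replacement: the blue card in the tray, side ≈(215,315). The green memory, wifi card and fan are in the other compartments, and the orange look-alike on the bench is at (285,370).

Next I measure each in both fixed views.

Run:
```python
from h import *
from itertools import product
def blob(f,box,kind):
    x,y,w,h=box; im=cv2.imread(f)[y:y+h,x:x+w]; H=cv2.cvtColor(im,cv2.COLOR_BGR2HSV)
    m=cv2.inRange(H,(100,110,50),(125,255,255)) if kind=='b' else cv2.inRange(H,(0,150,90),(8,255,255))|cv2.inRange(H,(172,150,90),(180,255,255))
    m=cv2.morphologyEx(m,cv2.MORPH_CLOSE,np.ones((5,5)))
    c=max(cv2.findContours(m,0,2)[0],key=cv2.contourArea)
    b=cv2.boxPoints(cv2.minAreaRect(c))+[x,y]
    return b
T={'old':('b',.015,{'scene':(110,170,65,35),'side':(225,115,40,40)}),
'red':('r',.011,{'scene':(225,205,45,45),'side':(185,195,60,30),'wrist':(180,115,90,40)}),
'new':('b',.006,{'scene':(355,230,40,35),'side':(190,298,50,38)})}
for k,(c,z,v) in T.items():
    for n,box in v.items():
        b=blob(f"pics/{n}0.png",box,c); P=ray(n,b,z)[:,:2]; C=ray(n,[b.mean(0)],z)[0,:2]
        e=P-np.roll(P,1,0); l=np.linalg.norm(e,axis=1)
        i=l.argmax(); print(k,n,b.mean(0).round(1),C.round(4),'sides',l.round(3),'ang',np.degrees(np.arctan2(e[i,1],e[i,0])).round(0))
# tray/mem for reference
print('memory',ray('side',[(241,121)],.015).round(3))
```

```text
old scene [138.4 190.1] [ 0.5339 -0.3126] sides [0.083 0.023 0.084 0.022] ang 105.0
old side [241.9 134. ] [ 0.5292 -0.3113] sides [0.076 0.022 0.076 0.021] ang 104.0
red scene [249.4 223.4] [0.5186 0.0385] sides [0.016 0.093 0.018 0.091] ang -176.0
red side [217.1 211. ] [0.5214 0.038 ] sides [0.086 0.015 0.087 0.014] ang -179.0
red wrist [228.5 134.1] [0.5225 0.0399] sides [0.012 0.087 0.012 0.088] ang -177.0
new scene [373.2 246.2] [0.4519 0.3401] sides [0.021 0.073 0.022 0.072] ang 163.0
new side [214.6 315.7] [0.4503 0.3404] sides [0.078 0.022 0.079 0.021] ang 163.0
memory [[ 0.548 -0.384  0.015]]
```

Both views agree to within about 5 mm and the sizes match: old (0.531,-0.312), handle middle (0.518,0.038) allowing for the steel cap, new (0.451,0.340). I'll close the fingers and travel at the current height.

```bash
python3 -m jog '[{"translation":[-0.05,-0.004,0],"gripper":0},{"translation":[-0.05,-0.004,0],"gripper":0},{"translation":[-0.05,-0.004,0],"gripper":0},{"translation":[-0.05,-0.004,0],"gripper":0},{"translation":[-0.05,-0.003,0],"gripper":0}]' && python3 -m jog '[{"translation":[-0.031,0,0],"gripper":0},{"translation":[-0.031,0,0],"gripper":0},{"translation":[0,0,0],"gripper":0}]'
python3 - <<'E'
from h import *
im,ci=shot("wrist","pics/w1.png"); print(state()['eef_pos'])
print('bottle',ray('side',[(138,205)],0),ray('scene',[(193,280)],0))
E
```

```text
[5.49839308e-01 3.94848050e-05 2.38376668e-01]
bottle [[0.74163922 0.04662996 0.        ]] [[0.75230725 0.02790529 0.        ]]validation failed for argument at $[0]...
```

View pics/w1.png

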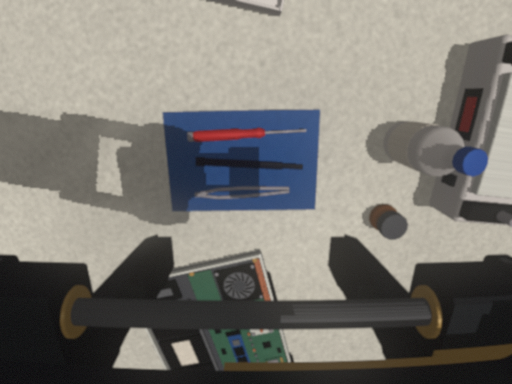

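The call was refused and the picture is unchanged, probably because every row needs "roll".

```bash
python3 -m jog '[{"translation":[-0.05,-0.004,0],"roll":0,"gripper":0},{"translation":[-0.05,-0.004,0],"roll":0,"gripper":0},{"translation":[-0.05,-0.004,0],"roll":0,"gripper":0},{"translation":[-0.05,-0.004,0],"roll":0,"gripper":0},{"translation":[-0.05,-0.003,0],"roll":0,"gripper":0}]' && python3 -m jog '[{"translation":[-0.031,0,0],"roll":0,"gripper":0},{"translation":[-0.031,0,0],"roll":0,"gripper":0},{"translation":[0,0,0],"roll":0,"gripper":0}]'
python3 - <<'E'
from h import *
im,ci=shot("wrist","pics/w2.png"); s=state();print(s['eef_pos'],s['ee_rot'])
E
```

```text
time_s: 0.82
eef_pos: [0.5306, -0.2516, 0.2386]
ee_rot: [[0.0, 1.0, -0.0], [1.0, -0.0, 0.0], [0.0, -0.0, -1.0]]
ft_force: [0.7, 0.5, -0.1]
finger_gap: 0.455
grip_force: 0.0
time_s: 1.2
eef_pos: [0.5306, -0.3136, 0.238]
ee_rot: [[0.002, 1.0, -0.001], [1.0, -0.002, 0.0], [0.0, -0.001, -1.0]]
ft_force: [0.6, -0.4, -0.4]
finger_gap: 0.119
grip_force: 0.0
[ 0.53075235 -0.31225278  0.23819859] [[ 1.15950481e-03  9.99999108e-01 -6.62399671e-04]
 [ 9.99998971e-01 -1.15894471e-03  8.45327841e-04]
 [ 8.44559402e-04 -6.63379151e-04 -9.99999423e-01]]
```

View pics/w2.png

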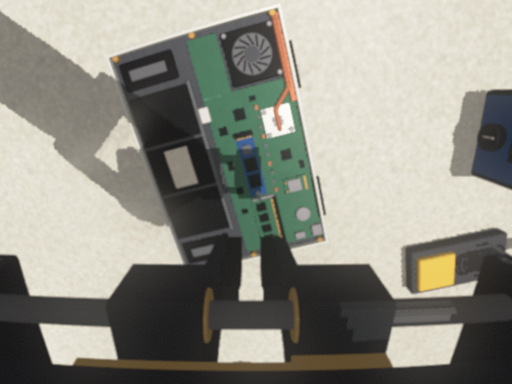

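The wrist view shows the old drive at about (250,167) and the green memory at about (264,217). I'll cast these to the bench frame and descend if they agree.

Run:
```python
from h import *
im=cv2.imread("pics/w2.png")[125:210,220:290];H=cv2.cvtColor(im,cv2.COLOR_BGR2HSV)
m=cv2.morphologyEx(cv2.inRange(H,(100,110,50),(125,255,255)),cv2.MORPH_CLOSE,np.ones((7,7)))
b=cv2.boxPoints(cv2.minAreaRect(max(cv2.findContours(m,0,2)[0],key=cv2.contourArea)))+[220,125]
P=ray("wrist",b,.015);print(b.mean(0),P.mean(0),np.linalg.norm(P-np.roll(P,1,0),axis=1),ray("wrist",[(264,217)],.015))
```

```text
[251.17828178 167.09530926] [ 0.53238747 -0.31488214  0.015     ] [0.0751563  0.0212902  0.07481652 0.0225452 ] [[ 0.54955081 -0.3830834   0.015     ]]
```

The wrist view agrees, giving (0.532,-0.314). I'll go straight down to tip z≈0.031 and hold.

```bash
python3 -m jog '[{"translation":[-0.001,0.001,0.05],"roll":0,"gripper":0},{"translation":[0,0,0.05],"roll":0,"gripper":0},{"translation":[0,0,0.05],"roll":0,"gripper":0},{"translation":[0,0,0.035],"roll":0,"gripper":0},{"translation":[0,0,0.022],"roll":0,"gripper":0}]'
for i in 1 2 3 4; do python3 -m jog '[{"translation":[0,0,0],"roll":0,"gripper":0},{"translation":[0,0,0],"roll":0,"gripper":0},{"translation":[0,0,0],"roll":0,"gripper":0},{"translation":[0,0,0],"roll":0,"gripper":0},{"translation":[0,0,0],"roll":0,"gripper":0}]' | head -4; done
```

```text
time_s: 1.88
eef_pos: [0.5318, -0.3111, 0.0302]
ee_rot: [[-0.001, 1.0, -0.002], [1.0, 0.001, 0.002], [0.002, -0.002, -1.0]]
ft_force: [-0.2, 0.4, -0.4]
finger_gap: 0.005
grip_force: 0.0
time_s: 2.5
eef_pos: [0.532, -0.3131, 0.0321]
ee_rot: [[0.0, 1.0, 0.0], [1.0, -0.0, -0.0], [-0.0, 0.0, -1.0]]
ft_force: [0.1, -0.4, -0.4]
time_s: 3.12
eef_pos: [0.532, -0.313, 0.0317]
ee_rot: [[0.0, 1.0, -0.0], [1.0, -0.0, 0.0], [0.0, -0.0, -1.0]]
ft_force: [-0.2, -0.0, 0.2]
time_s: 3.75
eef_pos: [0.532, -0.313, 0.0318]
ee_rot: [[-0.0, 1.0, -0.0], [1.0, 0.0, -0.0], [-0.0, -0.0, -1.0]]
ft_force: [-0.4, -0.3, -1.0]
time_s: 4.38
eef_pos: [0.532, -0.313, 0.0318]
ee_rot: [[0.0, 1.0, -0.0], [1.0, -0.0, -0.0], [-0.0, -0.0, -1.0]]
ft_force: [-0.4, -0.3, 0.6]
```

```bash
python3 -m jog '[{"translation":[0,0,-0.04],"roll":0,"gripper":0},{"translation":[0,0,-0.05],"roll":0,"gripper":0},{"translation":[0,0,-0.05],"roll":0,"gripper":0},{"translation":[0,0,-0.04],"roll":0,"gripper":0},{"translation":[0,0,-0.01],"roll":0,"gripper":0}]' | sed -n 2p
python3 -m jog '[{"translation":[0.05,-0.007,0],"roll":0,"gripper":0},{"translation":[0.05,-0.007,0],"roll":0,"gripper":0},{"translation":[0.05,0,0],"roll":0,"gripper":0},{"translation":[0.05,0,0],"roll":0,"gripper":0},{"translation":[0.05,0,0],"roll":0,"gripper":0}]' | sed -n 2p
python3 -m jog '[{"translation":[0.05,0,0],"roll":0,"gripper":0},{"translation":[0.03,0,0],"roll":0,"gripper":0},{"translation":[0.021,0,0],"roll":0,"gripper":0},{"translation":[0,0,0],"roll":0,"gripper":0},{"translation":[0,0,0],"roll":0,"gripper":0}]' | sed -n 2p
python3 - <<'E'
from h import *
im,ci=shot("wrist","pics/w3.png");s=state();print(s['eef_pos'])
H=cv2.cvtColor(im,cv2.COLOR_RGB2HSV)
m=cv2.inRange(H,(0,150,90),(8,255,255))|cv2.inRange(H,(172,150,90),(180,255,255))
for c in cv2.findContours(m,0,2)[0]:
    if cv2.contourArea(c)>200:
        b=cv2.boxPoints(cv2.minAreaRect(c));P=ray("wrist",b,.011,ci);print(b.mean(0),P.mean(0),np.linalg.norm(P-np.roll(P,1,0),axis=1))
E
```

```text
eef_pos: [0.5325, -0.3133, 0.2243]
eef_pos: [0.5173, -0.0613, 0.2204]
eef_pos: [0.5179, 0.0373, 0.2211]
[0.51792855 0.03715409 0.22124142]
[254.43558 166.64595] [0.52308274 0.03904606 0.011     ] [0.01160268 0.0878557  0.01156613 0.08868973]
```

View pics/w3.png

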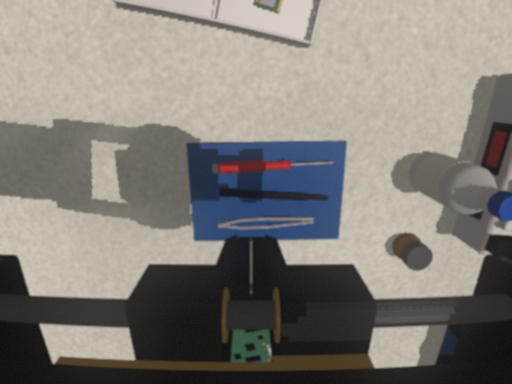

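The wrist view shows the red handle at (254,167) with its cap on the left, and the bottle well to the right. The red part is 88 mm plus the cap, so the middle is at about (0.519,0.039). Going down to tip z≈0.034.

```bash
python3 -m jog '[{"translation":[0.001,0.001,0.05],"roll":0,"gripper":0},{"translation":[0,0,0.05],"roll":0,"gripper":0},{"translation":[0,0,0.04],"roll":0,"gripper":0},{"translation":[0,0,0.03],"roll":0,"gripper":0},{"translation":[0,0,0.017],"roll":0,"gripper":0}]'
for i in 1 2 3 4; do python3 -m jog '[{"translation":[0,0,0],"roll":0,"gripper":0},{"translation":[0,0,0],"roll":0,"gripper":0},{"translation":[0,0,0],"roll":0,"gripper":0},{"translation":[0,0,0],"roll":0,"gripper":0},{"translation":[0,0,0],"roll":0,"gripper":0}]' | head -2; done
python3 -m jog '[{"translation":[0,0,-0.04],"roll":0,"gripper":0},{"translation":[0,0,-0.05],"roll":0,"gripper":0},{"translation":[0,0,-0.05],"roll":0,"gripper":0},{"translation":[0,0,-0.04],"roll":0,"gripper":0},{"translation":[0,0,-0.01],"roll":0,"gripper":0}]' | sed -n 2p
python3 -m jog '[{"translation":[0.05,-0.014,0],"roll":0,"gripper":0},{"translation":[0.05,-0.014,0],"roll":0,"gripper":0},{"translation":[0.05,-0.014,0],"roll":0,"gripper":0},{"translation":[0.05,-0.013,0],"roll":0,"gripper":0},{"translation":[0.05,-0.013,0],"roll":0,"gripper":0}]' | sed -n 2p
python3 -m jog '[{"translation":[0.03,0,0],"roll":0,"gripper":0},{"translation":[0.021,0,0],"roll":0,"gripper":0},{"translation":[0,0,0],"roll":0,"gripper":0},{"translation":[0,0,0],"roll":0,"gripper":0}]' | sed -n 2p
python3 - <<'E'
from h import *
im,ci=shot("wrist","pics/w4.png");s=state();print(s['eef_pos'])
m=cv2.inRange(cv2.cvtColor(im,cv2.COLOR_RGB2HSV),(100,110,50),(125,255,255));m=cv2.morphologyEx(m,cv2.MORPH_CLOSE,np.ones((7,7)))
for c in cv2.findContours(m,0,2)[0]:
    if cv2.contourArea(c)>200:
        b=cv2.boxPoints(cv2.minAreaRect(c));P=ray("wrist",b,.006,ci);print(b.mean(0),P.mean(0),np.linalg.norm(P-np.roll(P,1,0),axis=1))
E
```

```text
time_s: 6.92
eef_pos: [0.5185, 0.038, 0.0331]
ee_rot: [[0.001, 1.0, -0.002], [1.0, -0.001, 0.0], [0.0, -0.002, -1.0]]
ft_force: [0.9, -0.0, 0.5]
finger_gap: 0.002
grip_force: 0.0
time_s: 7.55
eef_pos: [0.5191, 0.039, 0.035]
time_s: 8.18
eef_pos: [0.519, 0.039, 0.0347]
time_s: 8.8
eef_pos: [0.519, 0.039, 0.0347]
time_s: 9.43
eef_pos: [0.519, 0.039, 0.0347]
eef_pos: [0.5195, 0.039, 0.227]
eef_pos: [0.45, 0.2904, 0.2234]
eef_pos: [0.4512, 0.3391, 0.2244]
[0.45124972 0.33897094 0.22457682]
[257.5 347.5] [0.46277487 0.04047689 0.006     ] [0.05821223 0.04271919 0.05826219 0.04477486]
[270.67926 172.12262] [0.47747844 0.33158088 0.006     ] [0.02243436 0.01801236 0.02212141 0.01812212]
```

View pics/w4.png

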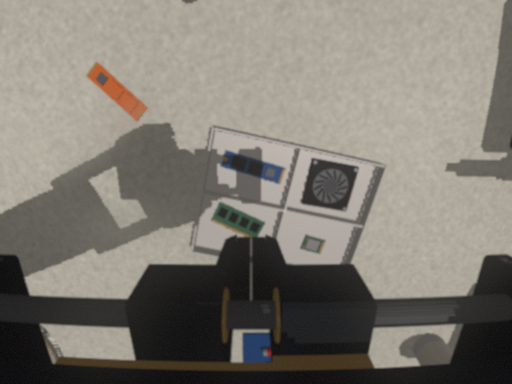

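The wrist view shows the blue drive from about (221,160) to (284,174), middle about (252,167). It is partly in shadow, which split the mask. The fan, wifi card, green memory and orange look-alike are all elsewhere.

Run:
```python
from h import *
P=ray("wrist",[(221.5,160),(284,174),(252.5,167)],.006);print(P,np.linalg.norm(P[0]-P[1]))
```

```text
[[0.41523556 0.34732472 0.006     ]
 [0.49472049 0.32906607 0.006     ]
 [0.45436507 0.33823039 0.006     ]] 0.0815550878990113
```

The wrist gives (0.454,0.338) with a length of 81 mm, which agrees with the fixed cameras within 4 mm. I'll aim at (0.452,0.339) with tip z≈0.024, so the tip stays above the 22 mm walls.

```bash
python3 -m jog '[{"translation":[0,0.001,0.05],"roll":0,"gripper":0},{"translation":[0,0,0.05],"roll":0,"gripper":0},{"translation":[0,0,0.05],"roll":0,"gripper":0},{"translation":[0,0,0.03],"roll":0,"gripper":0},{"translation":[0,0,0.019],"roll":0,"gripper":0}]'
for i in 1 2 3 4; do python3 -m jog '[{"translation":[0,0,0],"roll":0,"gripper":0},{"translation":[0,0,0],"roll":0,"gripper":0},{"translation":[0,0,0],"roll":0,"gripper":0},{"translation":[0,0,0],"roll":0,"gripper":0},{"translation":[0,0,0],"roll":0,"gripper":0}]' | head -2; done
python3 - <<'E'
from h import *
im,_=shot("side","pics/s5.png");cv2.imwrite("pics/s5c.png",cv2.resize(cv2.imread("pics/s5.png")[200:350,100:300],(800,600),interpolation=cv2.INTER_CUBIC))
E
```

```text
time_s: 11.85
eef_pos: [0.4519, 0.3387, 0.0244]
ee_rot: [[0.002, 1.0, -0.002], [1.0, -0.002, -0.001], [-0.001, -0.002, -1.0]]
ft_force: [0.5, -0.2, -0.3]
finger_gap: 0.002
grip_force: 0.0
time_s: 12.48
eef_pos: [0.452, 0.34, 0.026]
time_s: 13.1
eef_pos: [0.452, 0.34, 0.0258]
time_s: 13.72
eef_pos: [0.452, 0.34, 0.0258]
time_s: 14.35
eef_pos: [0.452, 0.34, 0.0257]
```

View pics/s5c.png

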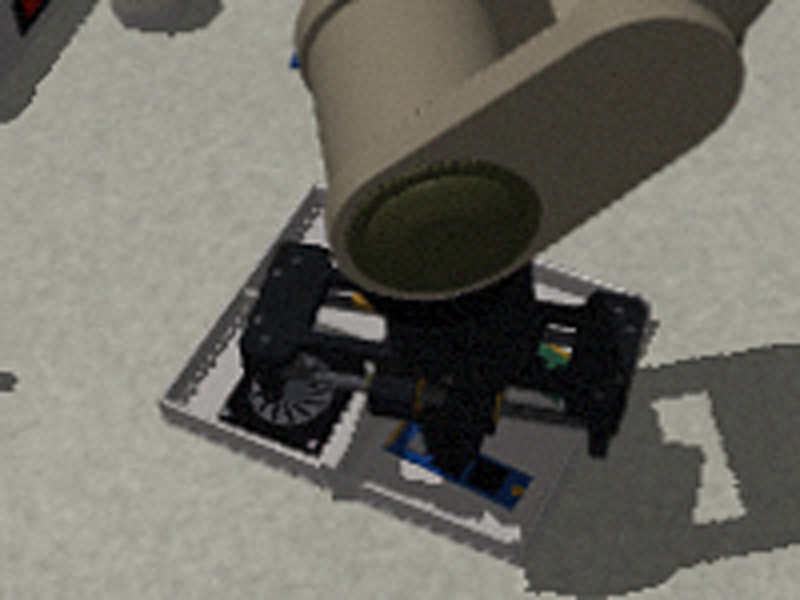

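The closed fingertips (crop ≈(460,465)) sit over the middle of the blue drive, clear of the walls. Nothing has moved, so I'm handing in.

```bash
python3 -c "
from rig import *
print(finish_job())"
```

```text
the job is handed in; nothing more can be done
None
```

I pointed at the old drive, the red screwdriver's handle and the replacement drive in that order, each for about 2.5 s with the fingertips 16–20 mm above. No contact showed in the readings or pictures, and I handed in still pointing at the replacement; the hand-in gave no verdict.

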